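# Wedge the bench splash gate so it cannot swing

### The arm

A 6-joint arm with a two-finger parallel gripper is mounted at the origin on the work surface. World frame = base frame: x ahead of the robot, y to its left, z up, the work surface at z = 0. Lengths are in m, angles in rad, forces in N, time in s.
With the tool pointing down it reaches from about 0.325 to 0.75 m from the base axis. Payload 7.6 kg.
Tool frame: the origin (TCP) lies at the very end of the fingers, on their centre line; the grasp point (between the pads) lies 19 mm behind it (manip.tcp_to_grasp is the distance from the TCP to the grasp point, in m); z points along the fingers, y is the line along which they close (so a half turn about z gives the same grasp; the last joint's range is limited). The gripper opens to 85 mm and grips with 20 to 120 N. Pads are 22 mm wide; open, the fingers measure 114 mm over their backs; the gripper's body (76 mm by 85 mm) begins 54 mm behind the grasp point. The pads swing forward as they close: fully open they stand 13 mm farther back than shut.
Start: joints at [-1.203, 0.052, 1.401, -0, 1.689, -0.07], TCP at [0.223, -0.475, 0.231] pointing down, gripper open.
Joint ranges: [-2.9, 2.9], [-0.91, 2.17], [0.12, 2.37], [-1.06, 4.2], [0.26, 2.73], [-2.93, 2.93]. Speed limits (rad/s): [2.57, 2.57, 3.01, 3.14, 3.14, 3.14].

### API

Orientations are given as a rotation vector (axis times angle).
In Python, from rig import manip, eyes gives the robot as it stands.
- The arm moves only by the tool apply_moves, never from a script. Its argument "series" is one flat list of numbers, 6 for each row, row after row: the shift along the tool's x, y, z in m, then the turn, a rotation vector about the tool's x, y, z in rad. A call has 1 to 12 rows; each row shifts and turns the commanded pose from where the row before left it, along the tool's axes as they then stand; what a row does not reach is not made up. A row lasts 1/12 s, in which the tool goes at most 41.7 mm and 7.16 degrees, less where a joint would pass 70% of its speed; a pose out of reach is approached as far as the arm can. A call is refused whole if a number of a shift passes 0.0417 or a number of a turn 0.125, either way. A call with a gripper value outside its range is refused whole. "fingers" is the finger opening in m, from 0 to 0.0854, set as the call begins (left out, the last holds). The fingers move at their own pace and stop on an object; "grip_force" is the grip in N (left out, the last holds). Time passes only in rows, so rows that do not move let the fingers close. It gives the time, the measured TCP pose, the force, the opening and the grip force at its end, in the units of the state.
- manip.get_state(): the state, without advancing time (a new reading comes with each control period).
- eyes.get_image(name): name is "scene" or "top" or "wrist"; returns the picture (420x560x3 uint8, red, green, blue); there is no depth.
- eyes.get_calibration(name): a dict with "mtx" (3x3 intrinsics, pixels), "camera_from_world" (4x4, takes a point from world to camera coordinates). Camera axes: x right, y up, looking along -z (the intrinsics and any distortion apply to the point x, -y, -z); pixel columns grow to the right and rows downward; lengths in m; the calibration is good to about 2 mm. A picture is of the moment at which its call begins: read the wrist's pose just before it. get_calibration takes no time and is no camera call; for the wrist camera it gives the pose at the moment of the call.
- manip.sign_off(): hands the job in; it is judged then, once.
Trained networks look in the newest picture that a camera, given by its name, has taken for a name from the list of things; names that differ only in an ending like _2 or _b are one class to them, and where a whole thing is asked for, a point or a joint stands for the part that bears it (a point fixed in the world has none). Each returns a list of dicts, best first, with "conf" (0 to 1); they miss things now and then, are a little off and sometimes report something else, mostly with a low value. They report only what shows in the picture. A call takes as long as a camera call. They do not tell look-alikes from the thing itself.
- eyes.recognise(name, camera): "location" ([row, column] in pixels, amid what is visible of it).
- eyes.trace(name, camera): "region" (420x560 bool, what is visible of it) and "location" ([row, column] in pixels, amid what is visible of it).
- eyes.mark_of(name, camera): "location" ([row, column] in pixels: a listed point, or the origin of a listed thing).
The state is a dict: "time_s": time; "joints": joint angles; "qd": joint speeds; "effort": joint torques, N m; "tool_pos": TCP position; "tcp_rot": TCP orientation; "wrist_force": force on the tool from outside, world axes, zero at the start; "ft_torque": the same for the moment, N m; "finger_gap": finger opening in m; "finger_force": force on a finger pad.
Only numpy, scipy, OpenCV 4.12 (cv2) and the standard library are available. Lean on these libraries where they do the work, as an engineer would, in place of code of your own. Each camera call takes 0.05 s, during which the arm holds its last target. There are 200 camera calls.

### The job

The little metal splash gate on the lab bench swings on its rod stand. Take the thick wooden wedge with the raised heel (not the flat one), lay it on the bench in line with the gate and tap it thin end first under the gate's free end, towards the hinge, until the gate rides up on it by a few millimetres and is jammed where it stands. Do not swing the gate from its place, and let go of the wedge.

Things in the scene. Friction and masses are not known exactly. Their poses are not given: they have to be found in the camera images.
- wedge_heel (a point): Thick wooden wedge, 160 mm long, 36 wide, 0.1 kg, lying on the bench; +x towards its thin tip. Point: centre of its raised heel, 20 mm above the underside. Grip the heel (60 long in x, 36 wide in y, 40 high). A ramp falls from 24 mm high at the heel's front face, 30 mm ahead, to 4 mm at the tip, 130 mm ahead. The flat wedge, 10 mm thick without heel, is too thin. They may swap places.
- gate_edge (a point): Middle of the free end's lower edge, 14 mm up. Gate: upright metal panel, 210 mm from hinge to free end, 16 thick, top 159 above the bench, 0.6 kg, on a fixed rod stand 220 high, foot radius 45. +x: level, along the gate from the hinge outwards. It swings easily, so push the wedge along -x. The wedge touches with its heel point about 78 mm out; each 5 mm further lifts the gate 1 mm.
- gate (a joint): Swing angle of the gate about its upright hinge, rad, growing anticlockwise seen from above; free between -0.9 and 0.9, stays where it is left.
- gate_lift (a joint): How far the gate has been raised on its lift-off hinge, m: 0 resting on its collar, at most 0.006; the gate falls back by its own weight if nothing holds it up. Pushing the wedge in takes about 5 to 12 N, much more once the lift is at its 6 mm stop.
Things that resemble listed ones, but are neither listed nor needed, are in the scene too. Leave any purple, red or yellow look-alike of the part that bears wedge_heel alone.

How it is judged:
At the end, for the whole second after the job is handed in: The gate's free end is held up by more than 1 mm on the thick wedge and is within 40 mm of where it stood; the wedge lies flat (within 7 degrees), at rest, in line with the gate within 17 degrees, its heel point 35 to 85 mm beyond the gate's free end and within 30 mm sideways of the gate's line (value of joint gate_lift above 0.001 m and distance of gate_edge from where it was at the start of the episode below 0.04 m and x of wedge_heel in the frame of gate_edge between 0.035 and 0.085 m and y of wedge_heel in the frame of gate_edge between -0.03 and 0.03 m and angle between the x axis of wedge_heel and the x axis of gate_edge, either way round below 0.3 rad and angle between wedge_heel's own z axis and vertical below 0.12 rad and linear speed of wedge below 0.01 m/s and velocity of joint gate between -0.05 and 0.05 rad/s); the robot touches nothing.
It also fails if it takes over 48 s, if anything falls off the work surface, if the arm or the gripper's body presses on something with over 40 N, if the wrist force passes 120 N, or if a joint passes its speed limit or range.

## Working session

There is one attempt and no reset: what is moved stays moved. The work goes in short steps, Python scripts to look and compute and a tool call to move; the robot and the scene stay as the last step left them, time stands still between calls to the robot, and variables do not carry over. Pictures are saved under pics/ and viewed, at most 10 in all, crops included, and the job is handed in when it is done.

Besides the shell and the picture viewer there is one more tool, called after ">>>" by a JSON object that holds its "fn" and its "kwargs". apply_moves: Moves the arm, as the interface text tells. Its arguments: {"type":"object","properties":{"series":{"type":"array"},"fingers":{"type":"number"},"grip_force":{"type":"number"}},"required":["series"]}

```bash
mkdir -p pics; cat > h.py <<'E'
import numpy as np, cv2
from rig import manip, eyes
def ray(cam,rc):
    c=eyes.get_calibration(cam);K=np.array(c["mtx"]);T=np.array(c["camera_from_world"])
    d=np.linalg.inv(K)@[rc[1],rc[0],1.]; d=np.array([d[0],-d[1],-d[2]])
    R=T[:3,:3];return -R.T@T[:3,3], R.T@d
def at_z(cam,rc,z):
    o,d=ray(cam,rc);return o+d*(z-o[2])/d[2]
def proj(cam,p):
    c=eyes.get_calibration(cam);K=np.array(c["mtx"]);T=np.array(c["camera_from_world"])
    q=T@np.r_[p,1];q=K@[q[0],-q[1],-q[2]];return (q[:2]/q[2])[::-1]
E
python3 - <<'E'
from h import *
print({k:np.round(v,3) for k,v in manip.get_state().items()})
for cam in ["scene","top"]:
    im=eyes.get_image(cam);cv2.imwrite(f"pics/{cam}0.png",im[:,:,::-1])
    print(cam,eyes.get_calibration(cam))
    for n,z in [("wedge_heel",.02),("gate_edge",.014)]:
        for r in eyes.mark_of(n,cam): print(cam,n,round(r["conf"],2),np.round(r["location"]),np.round(at_z(cam,r["location"],z),3))
    for r in eyes.recognise("gate",cam): print(cam,"gate",r["conf"],r["location"])
E
```

```text
{'time_s': np.float64(0.0), 'joints': array([-1.203,  0.053,  1.402,  0.   ,  1.689, -0.07 ]), 'qd': array([ 0.   ,  0.001, -0.002, -0.001, -0.   , -0.001]), 'effort': array([ 0.0000e+00, -3.8167e+01, -3.6019e+01, -0.0000e+00,  6.0000e-03,
        0.0000e+00]), 'tool_pos': array([ 0.222, -0.475,  0.23 ]), 'tcp_rot': array([-3.065, -0.682,  0.   ]), 'wrist_force': array([ 0.438, -0.068,  0.03 ]), 'ft_torque': array([-0.038, -0.057,  0.028]), 'finger_force': np.float64(0.0), 'finger_gap': np.float64(0.085)}
scene {'mtx': array([[541.12040222,   0.        , 285.08629144],
       [  0.        , 541.12040222, 215.67078984],
       [  0.        ,   0.        ,   1.        ]]), 'camera_from_world': array([[ 0.244368  ,  0.96967951, -0.00243524, -0.10300348],
       [-0.6327374 ,  0.16135758,  0.75736855,  0.30297348],
       [ 0.73479771, -0.18353577,  0.65298312, -1.95148174],
       [ 0.        ,  0.        ,  0.        ,  1.        ]])}
scene wedge_heel 0.8 [268. 292.] [ 0.706 -0.053  0.02 ]
scene wedge_heel 0.61 [190. 192.] [ 0.313 -0.267  0.02 ]
scene wedge_heel 0.58 [306. 128.] [ 0.72
[... 272 characters left out ...]
.43419938, 209.99548934],
       [  0.        ,   0.        ,   1.        ]]), 'camera_from_world': array([[ 0.0087333 , -0.99985983, -0.01428479, -0.03907796],
       [ 0.99755002,  0.00771977,  0.06952951, -0.50240528],
       [-0.06940949, -0.01485701,  0.99747761, -1.12313976],
       [ 0.        ,  0.        ,  0.        ,  1.        ]])}
top wedge_heel 0.86 [127. 432.] [ 0.734 -0.47   0.02 ]
top wedge_heel 0.75 [236. 362.] [ 0.434 -0.276  0.02 ]
top wedge_heel 0.69 [290. 361.] [ 0.289 -0.272  0.02 ]
top wedge_heel 0.62 [137. 279.] [ 0.705 -0.049  0.02 ]
top wedge_heel 0.57 [248. 290.] [ 0.4   -0.079  0.02 ]
top gate_edge 0.59 [195. 203.] [0.543 0.161 0.014]
top gate 0.93 [183.2, 159.5]
```

```bash
python3 - <<'E'
import cv2
a=cv2.imread("pics/scene0.png");cv2.imwrite("pics/s1.png",cv2.resize(a,(800,600),interpolation=cv2.INTER_CUBIC))
b=cv2.imread("pics/top0.png");cv2.imwrite("pics/t1.png",cv2.resize(b,(800,600),interpolation=cv2.INTER_CUBIC))
E
```

```text
(no output)
```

View pics/s1.png

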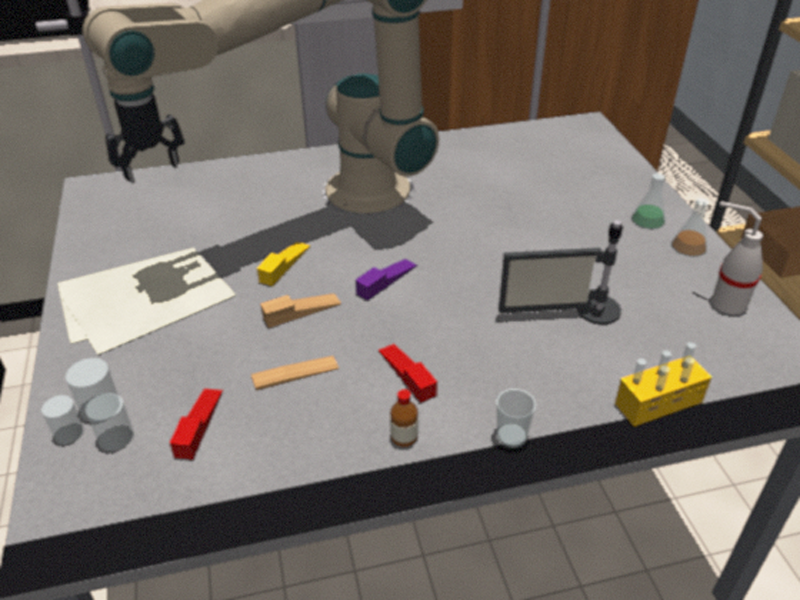

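View pics/t1.png

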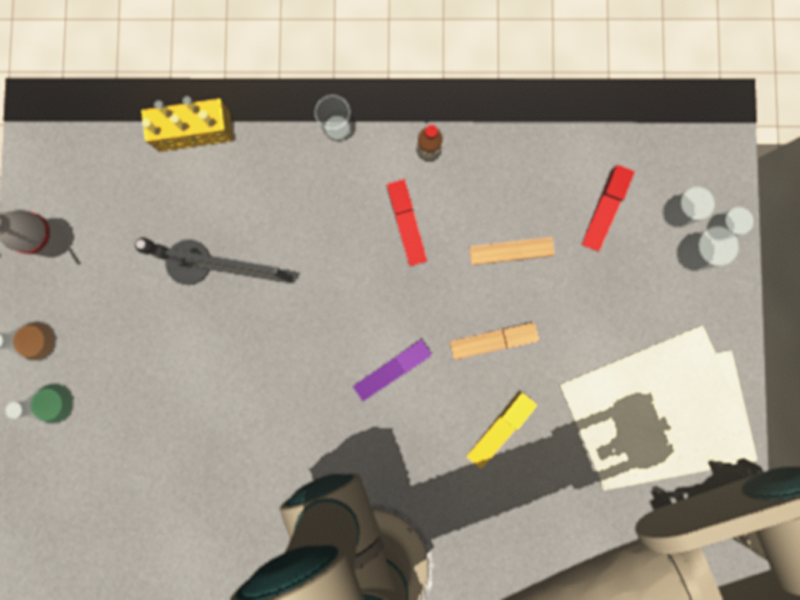

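The scene shows the wooden pieces at enlarged top pixels: the heeled wedge at (495,340), heel at (520,334), and the flat one at (512,250). The red (407,222 and 608,208), purple (393,370) and yellow (503,428) look-alikes are also in view. The gate runs from the rod at (190,262) to its free end at (295,276). In network pixels, my choice is the heel at top [236,362], which is scene [218,197]. Next I'll fit the known shapes to the outlines and crop in close on the choice.

```bash
cat > fit.py <<'E'
from h import *
from scipy.optimize import minimize
def hull(cam,P):
    return np.array([proj(cam,p)[::-1] for p in P])
def raster(parts):
    m=np.zeros((420,560),np.float32)
    b=np.zeros((420*4,560*4),np.uint8)
    for q in parts: cv2.fillConvexPoly(b,cv2.convexHull(((q+.5)*4).astype(np.int32)),1)
    return cv2.resize(b.astype(np.float32),(560,420),interpolation=cv2.INTER_AREA)
def box(x0,x1,y,z0,z1): return np.array([[x,s*y,z] for x in(x0,x1) for s in(-1,1) for z in(z0,z1)])
WEDGE=[box(-.03,.03,.018,0,.04),np.array([[x,s*.018,z] for x,h in((.03,.024),(.13,.004)) for s in(-1,1) for z in(0,h)])]
GATE=[box(-.21,0,.008,.014,.159)]
def place(P,v):
    c,s=np.cos(v[2]),np.sin(v[2]);return P@np.array([[c,s,0],[-s,c,0],[0,0,1]])+[v[0],v[1],0]
def fit(model,masks,v0):
    def cost(v):
        t=0
        for cam,m in masks.items():
            r=raster([hull(cam,place(P,v)) for P in model]);t+=1-np.minimum(r,m).sum()/np.maximum(r,m).sum()
        return t/len(masks)
    S=np.array([v0]+[np.array(v0)+d for d in np.diag([.015,.015,.15])])
    r=minimize(cost,v0,method="Nelder-Mead",options=dict(initial_simplex=S,xatol=2e-4,fatol=1e-4))
    return r.x,r.fun
def mask(name,cam,p):
    L=eyes.trace(name,cam);t=proj(cam,p)
    r=min(L,key=lambda r:np.hypot(*(np.array(r["location"])-t)));return r["region"].astype(np.float32)
E
python3 - <<'E'
from fit import *
for c in("top","scene"): eyes.get_image(c)
mw={c:mask("wedge_heel",c,[.44,-.25,.02]) for c in("top","scene")}
mg={c:mask("gate",c,[.55,.26,.08]) for c in("top","scene")}
for c in mg: print(c,mw[c].sum(),mg[c].sum())
for n,M,m,v0 in(("wedge",WEDGE,mw,[.435,-.274,1.8]),("gate",GATE,mg,[.548,.156,-1.65])):
    print(n,*[np.round(a,4) for a in fit(M,m,v0)],"top",np.round(fit(M,{"top":m["top"]},v0)[0],4),"scene",np.round(fit(M,{"scene":m["scene"]},v0)[0],4))
im={c:cv2.imread(f"pics/{c}0.png") for c in("top","scene")}
def crop(c,mm,y0,y1,x0,x1):
    a=im[c].copy();cs,_=cv2.findContours(mm.astype(np.uint8),0,2);cv2.drawContours(a,cs,-1,(0,255,0),1)
    return cv2.resize(a[y0:y1,x0:x1],(400,300))
o=np.vstack([np.hstack([crop("top",mw["top"],200,275,310,410),crop("scene",mw["scene"],180,255,160,260)]),np.hstack([crop("top",mg["top"],145,220,120,220),crop("scene",mg["scene"],150,240,330,450)])])
cv2.imwrite("pics/crop1.png",o)
E
```

```text
top 802.0 801.0
scene 749.0 3060.0Traceback (most recent call last):
  File "<stdin>", line 7, in <module>
  File "fit.py", line 22, in fit
    r=minimize(cost,v0,method="Nelder-Mead",options=dict(initial_simplex=S,xatol=2e-4,fatol=1e-4))
    res = _minimize_neldermead(fun, x0, args, callback, bounds=bounds,
                               **options)
    fxr = func(xr)
    fx = function(np.copy(x), *(wrapper_args + args))
  File "fit.py", line 19, in cost
    r=raster([hull(cam,place(P,v)) for P in model]);t+=1-np.minimum(r,m).sum()/np.maximum(r,m).sum()
              ~~~~^^^^^^^^^^^^^^^^
  File "fit.py", line 4, in hull
    return np.array([proj(cam,p)[::-1] for p in P])
                     ~~~~^^^^^^^
  File "h.py", line 10, in proj
    c=eyes.get_calibration(cam);K=np.array(c["mtx"]);T=np.array(c["camera_from_world"])
ValueError: time passes only in moves, steps and waits
```

```bash
python3 - <<'E'
s=open("h.py").read().replace("eyes.get_calibration(cam)","cal(cam)").replace("def ray",'''from functools import lru_cache
fixed=lru_cache(eyes.get_calibration)
def cal(c): return fixed(c) if c!="wrist" else eyes.get_calibration(c)
def ray''',1)
open("h.py","w").write(s)
E
python3 - <<'E'
from fit import *
for c in("top","scene"): eyes.get_image(c)
mw={c:mask("wedge_heel",c,[.44,-.25,.02]) for c in("top","scene")}
mg={c:mask("gate",c,[.55,.26,.08]) for c in("top","scene")}
im={c:cv2.imread(f"pics/{c}0.png") for c in("top","scene")}
def crop(c,mm,y0,y1,x0,x1):
    a=im[c].copy();cs,_=cv2.findContours(mm.astype(np.uint8),0,2);cv2.drawContours(a,cs,-1,(0,255,0),1)
    return cv2.resize(a[y0:y1,x0:x1],(400,300))
o=np.vstack([np.hstack([crop("top",mw["top"],200,275,310,410),crop("scene",mw["scene"],180,255,160,260)]),np.hstack([crop("top",mg["top"],145,220,120,220),crop("scene",mg["scene"],150,240,330,450)])])
cv2.imwrite("pics/crop1.png",o)
np.savez("m.npz",**{"w"+c:mw[c] for c in mw},**{"g"+c:mg[c] for c in mg})
for n,M,m,v0 in(("wedge",WEDGE,mw,[.435,-.274,1.8]),("gate",GATE,mg,[.548,.156,-1.65])):
    print(n,*[np.round(a,4) for a in fit(M,m,v0)],"top",np.round(fit(M,{"top":m["top"]},v0)[0],4),"scene",np.round(fit(M,{"scene":m["scene"]},v0)[0],4))
print(manip.get_state()["time_s"])
E
```

```text
wedge [ 0.4399 -0.2749  1.8012] 0.1144 top [ 0.441  -0.277   1.8155] scene [ 0.4407 -0.2731  1.8018]
gate [ 0.5421  0.1608 -1.7365] 0.1704 top [ 0.5398  0.1568 -1.7435] scene [ 0.5483  0.1606 -1.7032]
1.0
```

View pics/crop1.png

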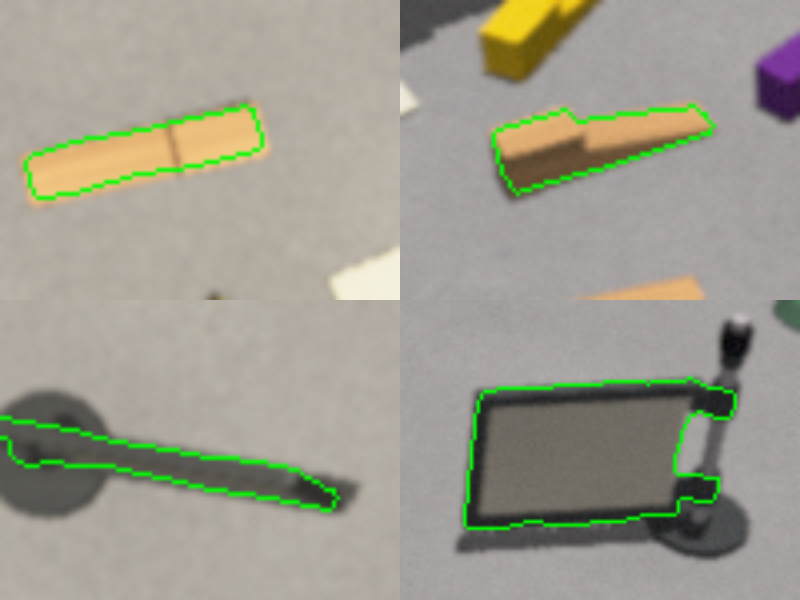

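The crop confirms the choice: the wooden wedge with a raised heel is at (0.440,-0.275), tip yaw 1.80. The gate edge is about (0.545,0.159), outward yaw about -1.72. I'll turn the tool first.

>>> {"fn": "apply_moves", "kwargs": {"series": [0,0,0,0,0,-0.124,0,0,0,0,0,-0.124,0,0,0,0,0,-0.124,0,0,0,0,0,-0.124,0,0,0,0,0,-0.124,0,0,0,0,0,-0.124,0,0,0,0,0,-0.124,0,0,0,0,0,-0.124,0,0,0,0,0,-0.124,0,0,0,0,0,-0.124,0,0,0,0,0,-0.124], "fingers": 0.085, "grip_force": 50}}

```text
time_s: 1.92
tool_pos: [0.2226, -0.4755, 0.2313]
tcp_rot: [1.943, 2.469, -0.0]
wrist_force: [-0.4, -0.3, -0.4]
finger_gap: 0.0851
finger_force: 0.0
```

>>> {"fn": "apply_moves", "kwargs": {"series": [0.0137,0.0258,0.011,0,0,0,0.0137,0.0258,0.011,0,0,0,0.0137,0.0258,0.011,0,0,0,0.0137,0.0258,0.011,0,0,0,0.0137,0.0258,0.011,0,0,0,0.0137,0.0258,0.011,0,0,0,0.0137,0.0258,0.011,0,0,0,0.0137,0.0258,0.011,0,0,0,0.0137,0.0258,0.011,0,0,0,0.0137,0.0258,0.011,0,0,0,0,0,0,0,0,0,0,0,0,0,0,0]}}

```text
time_s: 2.92
tool_pos: [0.4428, -0.2819, 0.1205]
tcp_rot: [-1.946, -2.464, 0.0]
wrist_force: [-0.3, -0.6, 0.6]
finger_gap: 0.0851
finger_force: 0.0
```

```bash
cat >> h.py <<'E'
from scipy.spatial.transform import Rotation as Ro
def pose():
    s=manip.get_state();R=Ro.from_rotvec(s["tcp_rot"]).as_matrix()
    return s,np.array(s["tool_pos"]),R
def delta(p):
    s,q,R=pose();return np.round(R.T@(np.array(p)-q),4)
E
python3 - <<'E'
from h import *
im=eyes.get_image("wrist");cv2.imwrite("pics/w1.png",im[:,:,::-1])
s,q,R=pose();print(s["time_s"],q,"x yaw",np.arctan2(R[1,0],R[0,0]),R[:,2],s["joints"])
for r in eyes.mark_of("wedge_heel","wrist"): print(r["conf"],r["location"],at_z("wrist",r["location"],.02))
print(delta([.442,-.282,.008]))
E
```

```text
2.9667 [ 0.44244882 -0.28294404  0.12128229] x yaw 1.8028766209146518 [-4.26633670e-04 -1.86828831e-04 -9.99999892e-01] [-6.39057864e-01  1.16105930e-01  1.55476592e+00 -4.06445072e-04
  1.47095183e+00 -8.71097578e-01]
0.94 [144.1, 66.8] [ 0.29742913 -0.2727135   0.02      ]
0.62 [197.9, 277.4] [ 0.44078212 -0.27710409  0.02      ]
[1.600e-03 1.000e-04 1.137e-01]
```

View pics/w1.png

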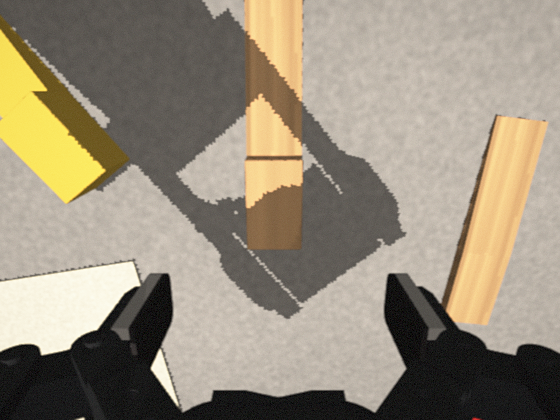

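The wrist view shows the heeled wooden wedge straight ahead, heel centre near pixel (274,203) and square to the fingers. The flat piece is to the right (500,220) and the yellow one to the left. I'll lower and grip.

>>> {"fn": "apply_moves", "kwargs": {"series": [0,0,0.0141,0,0,0,0,0,0.0141,0,0,0,0,0,0.0141,0,0,0,0,0,0.0141,0,0,0,0,0,0.0141,0,0,0,0,0,0.0141,0,0,0,0,0,0.0141,0,0,0,0,0,0.0141,0,0,0,0,0,0,0,0,0,0,0,0,0,0,0]}}

```text
time_s: 3.85
tool_pos: [0.4417, -0.2838, 0.0087]
tcp_rot: [-1.952, -2.461, 0.0]
wrist_force: [-0.2, -0.6, 1.1]
finger_gap: 0.0851
finger_force: 0.0
```

>>> {"fn": "apply_moves", "kwargs": {"series": [0,0,0,0,0,0,0,0,0,0,0,0,0,0,0,0,0,0,0,0,0,0,0,0,0,0,0,0,0,0,0,0,0,0,0,0,0,0,0,0,0,0,0,0,0,0,0,0,0,0,0,0,0,0,0,0,0,0,0,0], "fingers": 0.02, "grip_force": 50}}

```text
time_s: 4.68
tool_pos: [0.4429, -0.2835, 0.0095]
tcp_rot: [1.949, 2.461, -0.0]
wrist_force: [-0.1, -0.1, 4.9]
finger_gap: 0.0355
finger_force: 50.8
```

>>> {"fn": "apply_moves", "kwargs": {"series": [0,0,-0.01,0,0,0,0,0,-0.01,0,0,0,0,0,-0.01,0,0,0.096,0,0,-0.01,0,0,0.096,0,0,-0.01,0,0,0.096,0,0,-0.01,0,0,0.096,0,0,0,0,0,0]}}

```text
time_s: 5.27
tool_pos: [0.4434, -0.2838, 0.0714]
tcp_rot: [2.385, 2.039, 0.002]
wrist_force: [-0.4, 0.2, -0.9]
finger_gap: 0.035
finger_force: 50.1
```

>>> {"fn": "apply_moves", "kwargs": {"series": [0.0245,0.003,0,0,0,0,0.0245,0.003,0,0,0,0,0.0245,0.003,0,0,0,0,0.0245,0.003,0,0,0,0,0.0245,0.003,0,0,0,0,0.0245,0.003,0,0,0,0,0.0245,0.003,0,0,0,0,0.0245,0.003,0,0,0,0,0.0245,0.003,0,0,0,0,0.0245,0.003,0,0,0,0,0,0,0,0,0,0,0,0,0,0,0,0]}}

```text
time_s: 6.27
tool_pos: [0.5093, -0.0445, 0.0683]
tcp_rot: [-2.38, -2.051, 0.001]
wrist_force: [-0.4, -0.2, -1.2]
finger_gap: 0.0353
finger_force: 50.0
```

```bash
python3 - <<'E'
from fit import *
im=eyes.get_image("wrist")
s,q,R=pose();print(s["time_s"],q,"x yaw",np.arctan2(R[1,0],R[0,0]),R[:,2],s["wrist_force"],s["finger_gap"])
for r in eyes.mark_of("gate_edge","wrist"): print(r["conf"],r["location"],at_z("wrist",r["location"],.014))
for r in eyes.mark_of("wedge_heel","wrist"): print("wh",r["conf"],r["location"],at_z("wrist",r["location"],q[2]+.012))
# overlay of assumed gate
a=np.ascontiguousarray(im[:,:,::-1])
for v,col in(([.545,.159,-1.72],(0,255,0)),([.542,.1605,-1.7365],(0,0,255))):
    P=hull("wrist",place(GATE[0],v))
    for i,j in((0,2),(1,3),(4,6),(5,7),(0,4),(1,5),(2,6),(3,7),(4,5),(6,7)): cv2.line(a,*[tuple(int(round(x)) for x in np.clip(P[k],-3000,3000)) for k in(i,j)],col,1)
cv2.imwrite("pics/w2.png",a)
print(delta([.5215,.0027,.07]))
E
```

```text
6.3167 [ 0.50913979 -0.04538765  0.06822997] x yaw 1.4208554270991542 [-6.01570476e-04 -3.25855226e-04 -9.99999766e-01] [ 1.00578772 -0.50095221 -1.39764353] 0.03504533189130332
wh 0.88 [269.5, 278.6] [ 0.51077013 -0.0349728   0.08022997]
wh 0.86 [306.6, 102.5] [ 0.437532   -0.04057875  0.08022997]
[ 0.0502  0.0048 -0.0017]
```

View pics/w2.png

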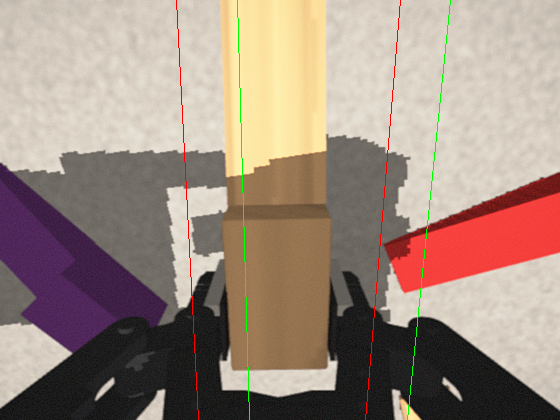

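The wedge sits straight in the fingers, heel at pixels (278,290). The gate is out of view above. I'll check the two gate hypotheses against the saved scene and top pictures, since the line of push matters.

```bash
python3 - <<'E'
from fit import *
out=[]
for c,(y0,y1,x0,x1) in(("scene",(150,240,330,450)),("top",(150,225,120,220))):
    k=8;a=cv2.resize(cv2.imread(f"pics/{c}0.png")[y0:y1,x0:x1],None,fx=k,fy=k,interpolation=cv2.INTER_CUBIC)
    for v,col in(([.545,.159,-1.72],(0,255,0)),([.5483,.1606,-1.703],(0,0,255))):
        P=(hull(c,place(GATE[0],v))-[x0,y0]+.5)*k
        for i,j in((0,4),(1,5),(2,6),(3,7),(4,5),(6,7),(4,6),(5,7)): cv2.line(a,*[tuple(int(round(x)) for x in P[t]) for t in(i,j)],col,1)
    out.append(cv2.resize(a,(800,600))[60:] if 0 else cv2.resize(a,(400*2,300*2)))
o=np.vstack([cv2.resize(out[0][100:500],(600,300)),cv2.resize(out[1][100:500],(600,300))])
cv2.imwrite("pics/g1.png",o)
E
```

```text
(no output)
```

View pics/g1.png

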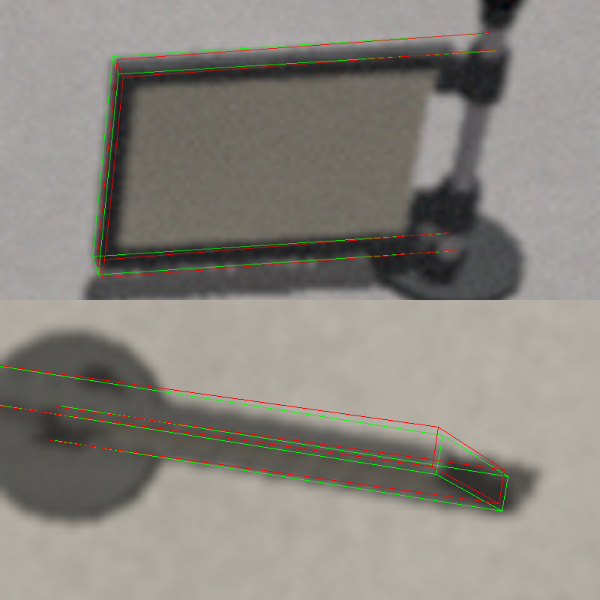

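Both candidates agree to 3 mm. The refined edge is (0.543,0.159) with outward yaw -1.72. I'll move in line with the gate and lower.

>>> {"fn": "apply_moves", "kwargs": {"series": [0.0123,0.0008,0,0,0,0,0.0123,0.0008,0,0,0,0,0.0123,0.0007,0,0,0,0,0.0121,0.0007,0,0,0,0,0,0,0,0,0,0,0,0,0.01,0,0,0,0,0,0.01,0,0,0,0,0,0.01,0,0,0,0,0,0.01,0,0,0,0,0,0.01,0,0,0,0,0,0.009,0,0,0,0,0,0,0,0,0]}}

```text
time_s: 7.42
tool_pos: [0.5199, 0.0022, 0.0089]
tcp_rot: [2.385, 2.045, -0.0]
wrist_force: [0.5, 0.0, -1.1]
finger_gap: 0.035
finger_force: 49.9
```

```bash
python3 - <<'E'
from fit import *
s,q,R=pose();print(s["time_s"],q,s["wrist_force"],s["finger_gap"])
k=[]
for c,(y0,y1,x0,x1) in(("scene",(150,270,240,400)),("top",(130,250,160,320))):
    a=np.ascontiguousarray(eyes.get_image(c)[:,:,::-1])
    k.append(cv2.resize(a[y0:y1,x0:x1],(600,450),interpolation=cv2.INTER_CUBIC)[:300 if 0 else 450])
    for n,z in(("gate_edge",.014),("wedge_heel",.02)):
        for r in eyes.mark_of(n,c): print(c,n,r["conf"],at_z(c,r["location"],z))
o=np.hstack([cv2.resize(x,(400,300)) for x in k]);cv2.imwrite("pics/p1.png",o)
E
```

```text
7.4167 [0.51991559 0.00222447 0.0089111 ] [ 0.48969795  0.00583109 -1.13718527] 0.03495102696509074
scene gate_edge 0.91 [0.54981624 0.15648862 0.014     ]
scene wedge_heel 0.95 [ 0.3988581  -0.08704577  0.02      ]
scene wedge_heel 0.81 [ 0.72795101 -0.46168427  0.02      ]
scene wedge_heel 0.8 [ 0.31772442 -0.27121615  0.02      ]
scene wedge_heel 0.57 [ 0.69742781 -0.04567242  0.02      ]
top gate_edge 0.73 [0.53353547 0.15320921 0.014     ]
top wedge_heel 0.79 [ 0.28963632 -0.27526856  0.02      ]
top wedge_heel 0.74 [ 0.7015835 -0.0501125  0.02     ]
top wedge_heel 0.71 [ 0.39169796 -0.08232745  0.02      ]
top wedge_heel 0.58 [ 0.72389563 -0.47056645  0.02      ]
```

View pics/p1.png

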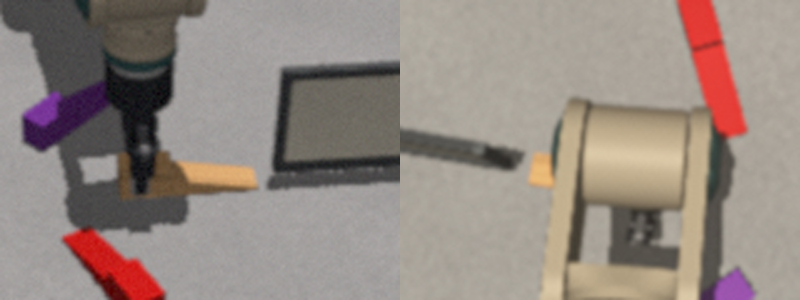

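The scene crop shows the wedge flat, its tip at (255,182), just outside and in line with the gate's free end (275,170). The top crop agrees. I'll slide it in to just before contact.

>>> {"fn": "apply_moves", "kwargs": {"series": [0,0,0.0005,0,0,0,0.008,0,0,0,0,0,0.008,0,0,0,0,0,0.008,0,0,0,0,0,0.008,0,0,0,0,0,0.008,0,0,0,0,0,0.008,0,0,0,0,0,0.008,0,0,0,0,0,0,0,0,0,0,0,0,0,0,0,0,0]}}

```text
time_s: 8.55
tool_pos: [0.5284, 0.0583, 0.009]
tcp_rot: [2.384, 2.046, -0.0]
wrist_force: [-0.3, 0.5, -1.5]
finger_gap: 0.0355
finger_force: 49.9
```

>>> {"fn": "apply_moves", "kwargs": {"series": [0.003,0,0,0,0,0,0.003,0,0,0,0,0,0.003,0,0,0,0,0,0,0,0,0,0,0]}}

```text
time_s: 8.88
tool_pos: [0.5298, 0.067, 0.009]
tcp_rot: [2.385, 2.045, 0.0]
wrist_force: [0.0, 0.1, -1.1]
finger_gap: 0.0356
finger_force: 49.9
```

>>> {"fn": "apply_moves", "kwargs": {"series": [0.002,0,0,0,0,0,0.002,0,0,0,0,0,0.002,0,0,0,0,0,0,0,0,0,0,0]}}

```text
time_s: 9.22
tool_pos: [0.5304, 0.0723, 0.0087]
tcp_rot: [2.384, 2.045, -0.002]
wrist_force: [-0.9, -2.7, -2.1]
finger_gap: 0.0351
finger_force: 49.9
```

Contact came at TCP y ≈ 0.07, where the geometry predicts it. I'll push in gently.

>>> {"fn": "apply_moves", "kwargs": {"series": [0.0015,0,0,0,0,0,0.0015,0,0,0,0,0,0.0015,0,0,0,0,0,0.0015,0,0,0,0,0,0.0015,0,0,0,0,0,0.0015,0,0,0,0,0]}}

```text
time_s: 9.72
tool_pos: [0.5317, 0.0798, 0.0087]
tcp_rot: [2.384, 2.043, -0.004]
wrist_force: [-2.7, -10.0, -1.7]
finger_gap: 0.0356
finger_force: 50.0
```

>>> {"fn": "apply_moves", "kwargs": {"series": [0.0015,0,0,0,0,0,0.0015,0,0,0,0,0,0.0015,0,0,0,0,0,0.0015,0,0,0,0,0,0.0015,0,0,0,0,0,0,0,0,0,0,0]}}

```text
time_s: 10.22
tool_pos: [0.5328, 0.0874, 0.0086]
tcp_rot: [2.385, 2.043, -0.004]
wrist_force: [-1.4, -8.4, -2.0]
finger_gap: 0.0354
finger_force: 49.9
```

```bash
python3 - <<'E'
from fit import *
s,q,R=pose();print(s["time_s"],q,s["wrist_force"],s["finger_gap"])
k=[]
for c,(y0,y1,x0,x1) in(("scene",(150,240,290,410)),("top",(150,240,120,240))):
    a=np.ascontiguousarray(eyes.get_image(c)[:,:,::-1])
    k.append(cv2.resize(a[y0:y1,x0:x1],(400,300),interpolation=cv2.INTER_CUBIC))
    for r in eyes.mark_of("gate_edge",c): print(c,r["conf"],at_z(c,r["location"],.017))
cv2.imwrite("pics/p2.png",np.hstack(k))
E
```

```text
10.2167 [0.53282728 0.08736207 0.00864232] [-1.4032493  -8.36598696 -2.04996286] 0.03542643463079831
scene 0.71 [0.55242224 0.17060514 0.017     ]
```

View pics/p2.png

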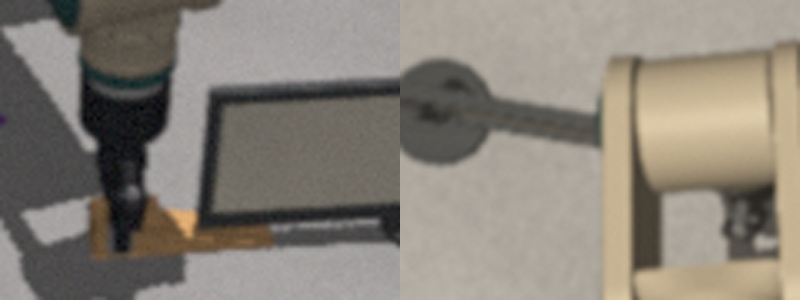

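The scene crop shows the gate's free end riding on the ramp (200,222), heel outside it, and the gate still in line. The force is a steady 8 N and travel past contact is about 16 mm, or 3 mm of lift. I'll release and rise.

>>> {"fn": "apply_moves", "kwargs": {"series": [0,0,0,0,0,0,0,0,0,0,0,0,0,0,0,0,0,0,0,0,0,0,0,0,0,0,0,0,0,0,0,0,0,0,0,0,0,0,0,0,0,0,0,0,0,0,0,0], "fingers": 0.065}}

```text
time_s: 11.08
tool_pos: [0.5331, 0.089, 0.009]
tcp_rot: [2.385, 2.045, 0.0]
wrist_force: [0.3, 0.1, 0.2]
finger_gap: 0.0649
finger_force: 0.0
```

>>> {"fn": "apply_moves", "kwargs": {"series": [0,0,-0.005,0,0,0,0,0,-0.01,0,0,0,0,0,-0.015,0,0,0,0,0,-0.015,0,0,0,0,0,-0.015,0,0,0,-0.02,0,-0.02,0,0,0,-0.025,0,-0.02,0,0,0,-0.025,0,-0.02,0,0,0,-0.025,0,-0.02,0,0,0,-0.025,0,-0.02,0,0,0,-0.025,0,-0.02,0,0,0,0,0,0,0,0,0]}}

```text
time_s: 12.08
tool_pos: [0.5122, -0.0581, 0.195]
tcp_rot: [2.383, 2.036, 0.007]
wrist_force: [0.2, -1.0, 0.7]
finger_gap: 0.0649
finger_force: 0.0
```

```bash
python3 - <<'E'
from fit import *
s,q,R=pose();print(s["time_s"],q,s["wrist_force"],s["finger_gap"])
k=[]
for c,(y0,y1,x0,x1) in(("scene",(150,240,290,410)),("top",(150,240,150,270))):
    a=np.ascontiguousarray(eyes.get_image(c)[:,:,::-1])
    k.append(cv2.resize(a[y0:y1,x0:x1],(400,300),interpolation=cv2.INTER_CUBIC))
    for r in eyes.mark_of("gate_edge",c): print(c,"edge",r["conf"],at_z(c,r["location"],.017))
    for r in eyes.mark_of("wedge_heel",c):
        p=at_z(c,r["location"],.02)
        if abs(p[0]-.53)<.06 and p[1]>0: print(c,"heel",r["conf"],p)
cv2.imwrite("pics/p3.png",np.hstack(k))
E
```

```text
12.0833 [ 0.51219861 -0.05808899  0.19496283] [ 0.21922809 -1.01485953  0.68707277] 0.06485027896558196
scene edge 0.92 [0.55019022 0.17078775 0.017     ]
scene heel 0.74 [0.54691492 0.10487975 0.02      ]
top edge 0.62 [0.53931162 0.15472312 0.017     ]
top heel 0.64 [0.5383596  0.09148202 0.02      ]
```

View pics/p3.png

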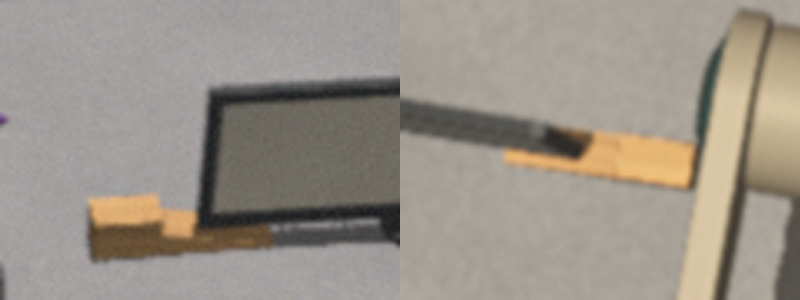

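The wedge stays put after release, about 64 mm out and in line. I'll confirm the lift by sub-pixel registration of the gate panel against the first picture.

```bash
python3 - <<'E'
from fit import *
a=cv2.imread("pics/scene0.png",0).astype(np.float32);b=cv2.cvtColor(eyes.get_image("scene"),cv2.COLOR_RGB2GRAY).astype(np.float32)
def shift(y0,y1,x0,x1):
    W=np.eye(2,3,dtype=np.float32)
    m=np.zeros(a.shape,np.uint8)
    cc,W=cv2.findTransformECC(a[y0:y1,x0:x1],b[y0:y1,x0:x1],W,cv2.MOTION_TRANSLATION);return np.round([cc,*W[:,2]],3)
print("panel",shift(168,212,346,415),"rod/foot ref",shift(205,230,405,440),"bottle ref",shift(110,180,440,500))
for z in(0,.003): print(z,[np.round(proj("scene",[.55,.2,z+h]),2) for h in(.159,)])
print(manip.get_state()["time_s"])
E
```

```text
panel [ 0.998  0.111 -0.808] rod/foot ref [ 0.998 -0.021 -0.107] bottle ref [1.    0.003 0.003]
0 [array([176.31, 367.32])]
0.003 [array([175.43, 367.43])]
12.4333
```

The panel moved up 0.81 px, about 2.7 mm of lift, with no swing. I'm handing it in.

```bash
python3 -c "
from rig import manip
print(manip.sign_off())"
```

```text
the job is handed in; nothing more can be done
None
```

I tapped the heeled wooden wedge under the gate's free end, let go of it and handed the job in at about 12.4 s; by the camera pictures the gate is up about 2.7 mm and hasn't swung, with the wedge's heel about 64 mm out and in line, but the verdict isn't known.

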